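# Press a strip flush in the assembly jig with a spacer

## Robot

A 6-joint arm with a two-finger parallel gripper is mounted at the origin on a cart in front of the work surface, level with it; the furniture and walls round the work are solid. World frame = base frame: x ahead of the robot, y to its left, z up, the work surface at z = 0. Lengths are in mm, angles in degrees, forces in N, time in s.
With the tool pointing down it reaches from about 275 to 1000 mm from the base axis. Payload 8.4 kg.
Tool frame: the origin (TCP) lies on the mounting face of the last link; the fingertips stand 173 mm ahead of it and the grasp point (between the pads) lies 155 mm ahead of it; z points along the fingers, y is the line along which they close (so a half turn about z gives the same grasp; the last joint's range is limited). The gripper opens to 85 mm and grips with 20 to 120 N. Pads are 22 mm wide; open, the fingers measure 114 mm over their backs; the gripper's body (76 mm by 85 mm) begins 54 mm behind the grasp point. The pads swing forward as they close: fully open they stand 13 mm farther back than shut.
Start: joints at [67.185, 20.225, 93.587, -0, 66.188, -0.138], TCP at [240.966, 576.684, 404.681] pointing down, gripper open.
Joint ranges: [-150.9, 150.9], [-52.94, 120.26], [3.33, 152.33], [-74.26, 254.26], [0, 154.13], [-172.89, 172.89]. Speed limits (degrees/s): [127.2, 127.2, 159.86, 180, 180, 180].

## Interface

Orientations are given as a 3x3 rotation matrix whose columns are the frame's x, y, z axes.
In Python, from bench import telemetry, eyes, ticket gives the robot as it stands.
- The arm moves only by the tool servo_tool, never from a script. Its argument "series" is a list of rows, each a list of 3 entries, a list of its own where there are three numbers: the shift along the tool's x, y, z as a fraction of full scale, then the turn, a rotation vector about the tool's x, y, z as a fraction of full scale, then the opening, from -1 (shut) to 1 (fully open). In form: [[[dx, dy, dz], [wx, wy, wz], hand], ...]. A call has 1 to 10 rows; each row is the pose to reach, as a shift and turn from the pose commanded when the call began, along the tool's axes at that moment; what a row does not reach only later rows make up. Full scale, the value 1, is 1 m for a shift and 2 rad for a turn. A row lasts 1/10 s, in which the tool goes at most 50 mm and 8.59 degrees, less where a joint would pass 70% of its speed; a pose out of reach is approached as far as the arm can. A call with a number of a shift or a turn outside -1 to 1 is refused whole. A call with a gripper value outside its range is refused whole. The fingers move at their own pace and stop on an object; "force" is the grip in N (left out, the last holds). Time passes only in rows, so rows that repeat a pose let the fingers close. It gives the time, the measured TCP pose, the force, the opening and the grip force at its end, in the units of the state.
- telemetry.state(): the state, without advancing time (a new reading comes with each control period).
- eyes.read_camera(name): name is "scene" or "top"; returns (picture, depth): 420x560x3 uint8, red, green, blue; 420x560 float32, mm along the optical axis (not along the pixel's ray), 0 where there is no reading.
- eyes.camera_info(name): a dict with "fx", "fy", "cx", "cy" (pixels), "k1" (the pictures are not rectified: a ray, as slopes to the right and down, at radius r is drawn at 1 + k1 r^2 times it, then the intrinsics apply), "T" (4x4, takes a point from camera to world coordinates). Camera axes: x right, y down, z forward; pixel columns grow to the right and rows downward; lengths in mm; the calibration is good to about 2 mm. A picture is of the moment at which its call begins. camera_info takes no time and is no camera call.
- ticket.close_job(): hands the job in; it is judged then, once.
The state is a dict: "clock": time; "joint_positions": joint angles; "qvel": joint speeds; "joint_torque": joint torques, N m; "tcp_pos": TCP position; "orientation": TCP orientation; "force": force on the tool from outside, world axes, zero at the start; "wrist_torque": the same for the moment, N m; "opening": finger opening in mm; "grip_force": force on a finger pad.
Only numpy, scipy, OpenCV 4.12 (cv2) and the standard library are available. Lean on these libraries where they do the work, as an engineer would, in place of code of your own. Each camera call takes 0.05 s, during which the arm holds its last target. There are 200 camera calls.

## Task

In the assembly jig, slide the wooden strip away from the stop blocks until it lies flush along the fence. Then take the stepped spacer block that stands in front of the jig and lower it upright, right down onto the jig's base, into the one gap between the strip and the three stop blocks that is wide enough for it, and with it press the strip firmly against the fence. Finish while still gripping the spacer and pressing with it, do not let go; leave the wax tin, small offcut, screwdriver and mug that lie round the jig where they are.

Things in the scene. Friction and masses are not known exactly. Their poses are not given: they have to be found in the camera images.
- jig: fixed jig: plywood base 150 x 300 x 10 mm. Origin on the bench 3 mm from under its middle (it spans x -78 to +72 mm); z up, x from the row of stop blocks to the fence, y along the fence. Fence face at x = +45 mm, so a flush strip's near face is at x = 0; three stop blocks at y = -90, 0, +90 mm, in any order, backs at x = -60 mm; 54 mm wide open spaces between blocks give room to push the strip
- fence: wooden fence fixed along the far side of the jig's base, 20 x 290 x 26 mm (x, y, z), same axes as the jig. Origin at the middle of its underside, on the base; its face towards the strip is at x = -10 mm
- face_a (a point): stop block a, the shallowest: fixed wooden block 19 x 36 x 26 mm (x, y, z in the jig's axes) on the jig's base. This point is the centre of its face towards the strip; axes as the jig's. With the strip flush, the gap before it is 41 mm
- face_b (a point): stop block b, like a but 34 mm deep: the gap before it is 26 mm with the strip flush. Point and axes as for a
- face_c (a point): stop block c, like a but 40 mm deep: the gap before it is 20 mm with the strip flush. Point and axes as for a
- stop_a: the same stop block a; origin at the bottom edge of its back (the side away from the strip), on the jig's base, middle of its width; axes as the jig's
- strip_center (a point): loose hardwood strip (an offcut, about 0.2 kg), 45 x 240 x 28 mm (x, y, z), lying on the jig's base between fence and stop blocks, at first some 8 to 15 mm short of the fence and slightly askew. The point is its centre, 14 mm above its underside; its own y runs along its length
- spacer_center (a point): loose wooden spacer block standing upright on the bench in front of the jig, 80 mm tall, about 90 g: the lower 40 mm are a body 34 x 36 mm (x, y), the upper 40 mm a narrower grip 24 x 36 mm (x, y). The point is its centre, 40 mm above its foot; the 34 mm goes across the gap (its x along the jig's x, either way round)
- spacer_foot (a point): centre of the spacer's underside
- wax_tin: loose round wax tin on the bench beside the jig, 78 mm across, 27 mm high, leave alone; origin under its centre
- offcut: loose small wooden offcut in front of the jig 40 x 40 x 35 mm, leave alone; origin under its centre
- screwdriver: loose red screwdriver behind the fence, 208 mm long, leave alone; origin under its middle
- tea_mug: loose spotted tea mug behind the fence, 82 mm across without its handle, 91 mm high, leave alone; origin under its middle
Mind the look-alikes: they are no part of the job. Of the things that look like the part that bears spacer_center, take the one that is farthest to the robot's right at the start.

How it is judged (in metres and radians):
On the way, in this order (a step that is already met when the one before it is completed fails the run):
1. the strip lies flush along the fence (x of strip_center in the frame of fence above -0.0345 m and angle between the y axis of strip_center and the y axis of fence, either way round below 0.015 rad), for 0.2 s.
2. the spacer stands down on the base in the gap before stop block a (z of spacer_foot in the frame of stop_a below 0.005 m and x of spacer_foot in the frame of stop_a between 0.03 and 0.05 m and y of spacer_foot in the frame of stop_a between -0.02 and 0.02 m), for 0.2 s.
At the end, for the whole second after the job is handed in: Strip flat and flush on the fence (2 mm, 0.015 rad). Spacer upright (0.12 rad), foot within 5 mm of the jig's base, in the gap before stop a (within 20 mm of its middle along the fence). Fingers still on the spacer; spacer on strip and strip on fence each above 2 N (all of step 1 and all of step 2 and angle between strip_center's own z axis and vertical below 0.06 rad and angle between spacer_foot's own z axis and vertical below 0.12 rad and contact force between spacer and strip above 2 N and contact force between strip and fence above 2 N and contact force between the fingers and spacer above 2 N); the arm keeps its last pose, push and grip.
It fails at once if the wax tin, offcut, screwdriver or tea mug is moved more than 30 mm (distance of any of wax_tin, offcut, screwdriver, tea_mug from where it was at the start of the episode above 0.03 m).
It also fails if it takes over 58 s, if anything falls off the work surface, if the arm or the gripper's body presses on something with over 40 N, if the wrist force passes 120 N, or if a joint passes its speed limit or range.

## Working session

There is one attempt and no reset: what is moved stays moved. The work goes in short steps, Python scripts to look and compute and a tool call to move; the robot and the scene stay as the last step left them, time stands still between calls to the robot, and variables do not carry over. Pictures are saved under pics/ and viewed, at most 10 in all, crops included, and the job is handed in when it is done.

Besides the shell and the picture viewer there is one more tool, called after "Call:" by a JSON object that holds its "name" and its "arguments", one argument or row to a line. servo_tool: Moves the arm, as the interface text tells. Shift numbers are shares of 1 m and turn numbers shares of 2 rad, none past 1 either way. Its arguments: {"type":"object","properties":{"series":{"type":"array","items":{"type":"array"}},"force":{"type":"number"}},"required":["series"]}

```bash
mkdir -p pics
cat > h.py <<'E'
import numpy as np, cv2
from bench import telemetry, eyes, ticket
def cap(name):
    p,d=eyes.read_camera(name); np.savez('last_%s.npz'%name,p=p,d=d); return p,d
def cloud(name,d):
    i=eyes.camera_info(name); h,w=d.shape
    v,u=np.mgrid[0:h,0:w].astype(float)
    x=(u-i['cx'])/i['fx'];y=(v-i['cy'])/i['fy']; k=i['k1']
    rx,ry=x.copy(),y.copy()
    for _ in range(10):
        s=1+k*(rx*rx+ry*ry); rx,ry=x/s,y/s
    P=np.stack([rx*d,ry*d,d],-1); T=np.array(i['T'])
    W=P@T[:3,:3].T+T[:3,3]; W[d<=0]=np.nan
    return W
E
python3 - <<'E'
from h import *
for n in('scene','top'):
    p,d=cap(n); cv2.imwrite(f'pics/{n}0.png',p[:,:,::-1]); i=eyes.camera_info(n); print(n,np.round(np.array(i['T']),3).tolist(),i['fx'])
s=telemetry.state(); print(s)
E
```

```text
scene [[0.503, -0.695, 0.515, 103.846], [-0.864, -0.395, 0.311, -492.953], [-0.013, -0.601, -0.799, 719.862], [0.0, 0.0, 0.0, 1.0]] 450.20590123328105
top [[-0.008, -0.992, 0.127, 404.643], [-1.0, 0.009, 0.007, -246.829], [-0.008, -0.127, -0.992, 1092.585], [0.0, 0.0, 0.0, 1.0]] 486.46807465609174
{'clock': 0.1, 'joint_positions': array([ 6.71839185e+01,  2.02606918e+01,  9.36247836e+01,  8.47444884e-04,
        6.61880399e+01, -1.38232638e-01]), 'qvel': array([ 0.05396304,  0.05578722, -0.09681038, -0.00677812, -0.01637612,
        0.05803172]), 'joint_torque': array([-2.79986398e-04, -6.06357336e+01, -3.42817640e+01,  9.95217647e-05,
        3.98250108e-03, -6.20188402e-06]), 'tcp_pos': array([240.89299989, 576.48599197, 404.01315533]), 'orientation': array([[-9.22684906e-01,  3.85554542e-01, -5.10018947e-04],
       [ 3.85554879e-01,  9.22684154e-01, -1.17743882e-03],
       [ 1.66195171e-05, -1.28304532e-03, -9.99999177e-01]]), 'force': array([ 0.24275945,  0.00775236, -0.26024483]), 'wrist_torque': array([-0.03935947, -0.02612383,  0.03444339]), 'grip_force': 0.0, 'opening': 85.10093720568997}
```

View pics/scene0.png

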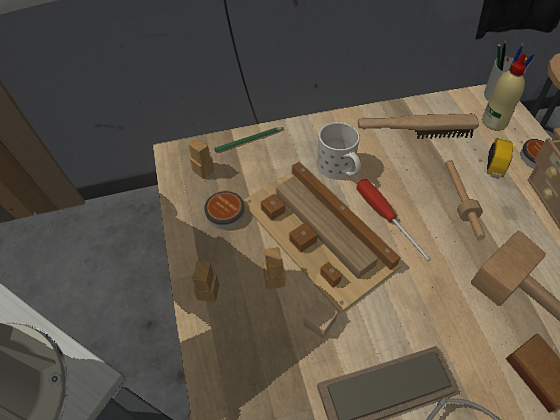

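View pics/top0.png

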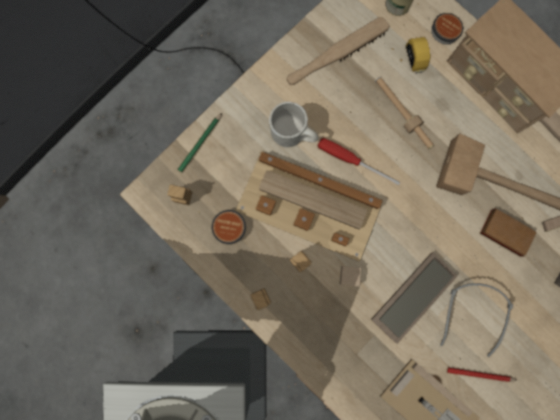

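Top view: the three stepped-block look-alikes are at (180,195), (260,299) and (300,259). Image right is robot right (-y), so (300,259), which is (274,267) in scene, fits. Jig, strip and stop blocks are around (310,195), and the offcut is near (340,272) top / (322,318) scene. The rightmost stop block, (340,239) top, looks shallowest. I'll measure these and confirm in a crop.

Run:
```python
from h import *
d=np.load('last_scene.npz'); W=cloud('scene',d['d']); p=d['p']
c=cv2.resize(p[140:350,180:410],None,fx=3.4,fy=2.8,interpolation=cv2.INTER_CUBIC)
cv2.imwrite('pics/crop1.png',c[:,:,::-1])
def pr(n,u,v): print(n,np.round(W[v,u],1))
for n,u,v in [('cand far',197,146),('cand near-left',205,266),('cand right',274,252),('mug',338,140),('tin',224,208)]: pr(n,u,v)
# height-slice rectified map, from both cams
pts=np.concatenate([W.reshape(-1,3)])
np.save('pts.npy',pts)
H=np.zeros((600,600),np.float32)
# region x 250..650,y -500..-100
m=(pts[:,0]>200)&(pts[:,0]<700)&(pts[:,1]>-550)&(pts[:,1]<-50)&(pts[:,2]>-20)&(pts[:,2]<150)
q=pts[m]
im=np.zeros((500,500,3),np.uint8)
cols=p.reshape(-1,3)[m]
o=np.argsort(q[:,2])
hm=cv2.applyColorMap(np.clip(q[:,2]*2.5+20,0,255).astype(np.uint8).reshape(-1,1),cv2.COLORMAP_JET)[:,0]
for k in o:
    r=int(700-q[k,0]); cc=int(-50-q[k,1]); im[max(r-1,0):r+1,max(cc-1,0):cc+1]=hm[k]
im2=cv2.resize(im[100:480,20:400],(780,600) if 0 else (600,600))
cv2.imwrite('pics/hm.png',im2)
```

```text
cand far [565.3 -25.2  80.2]
cand near-left [ 350.6 -200.3   80.7]
cand right [ 430.9 -283.5   78.2]
mug [ 755.5 -249.2   41.5]
tin [ 494.4 -132.6   26.5]
```

View pics/crop1.png

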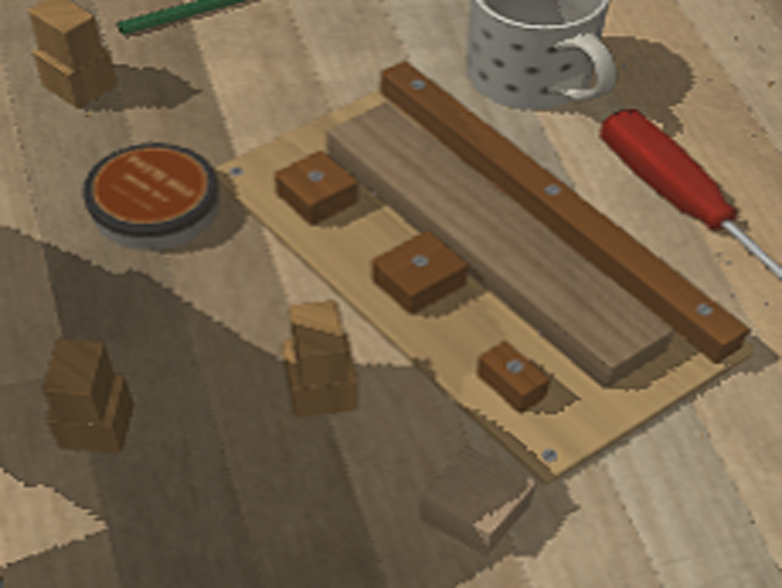

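View pics/hm.png

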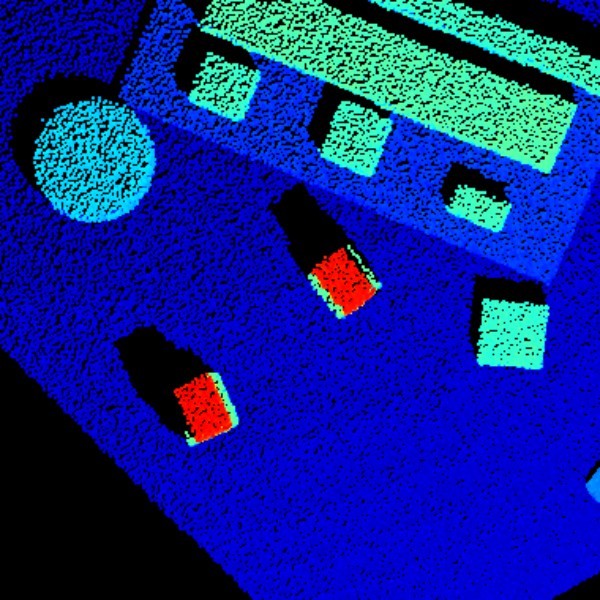

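Run:
```python
from h import *
pts=np.load('pts.npy'); pts=pts[~np.isnan(pts[:,0])]
def sel(x0,x1,y0,y1,z0,z1):
    q=pts; return q[(q[:,0]>x0)&(q[:,0]<x1)&(q[:,1]>y0)&(q[:,1]<y1)&(q[:,2]>z0)&(q[:,2]<z1)]
def rect(n,q):
    r=cv2.minAreaRect(q[:,:2].astype(np.float32)); print(n,len(q),np.round(r[0],1),np.round(r[1],1),round(r[2],2),'z',np.round(np.percentile(q[:,2],[5,50,95]),1))
    return r
rect('spacer',sel(390,470,-330,-240,70,90)); rect('body',sel(390,470,-330,-240,25,90))
rect('off',sel(385,440,-410,-350,25,45))
d=np.load('last_scene.npz');W=cloud('scene',d['d']);p=d['p']
# components over jig: height>28 in image
z=W[...,2]; m=((z>31)&(z<43)&(W[...,0]>420)&(W[...,0]<680)&(W[...,1]>-480)&(W[...,1]<-130)).astype(np.uint8)
n,l,s,c=cv2.connectedComponentsWithStats(m,connectivity=4)
for k in range(1,n):
    if s[k,4]>60:
        r=rect('c%d %s'%(k,np.round(c[k])),W[l==k]); print(np.round(cv2.boxPoints(r),1).tolist())
```

```text
spacer 311 [ 421.5 -287.9] [37.  24.1] 39.81 z [73.3 79.6 81.3]
body 596 [ 421.2 -288.1] [37.7 33.8] 38.63 z [30.4 72.7 81. ]
off 275 [ 396.3 -392.7] [35.  24.6] 85.37 z [32.9 34.9 36.7]
c1 [347. 214.] 1398 [ 599.8 -332.2] [289.4  23.4] 66.98 z [32.7 35.6 37.8]
[[532.5, -460.79998779296875], [554.0, -469.8999938964844], [667.2000122070312, -203.5], [645.7000122070312, -194.39999389648438]]
c5 [327. 225.] 2746 [ 556.4 -315.6] [240.7  48.8] 67.84 z [34.8 37.8 39.7]
[[488.3999938964844, -417.79998779296875], [533.5, -436.20001220703125], [624.4000244140625, -213.3000030517578], [579.2000122070312, -194.89999389648438]]
c8 [273. 204.] 284 [ 544.9 -212.6] [37.  33.8] 68.72 z [32.7 35.6 37.5]
[[522.4000244140625, -223.8000030517578], [553.9000244140625, -236.0], [567.2999877929688, -201.5], [535.7999877929688, -189.3000030517578]]
c9 [303. 234.] 373 [ 511.9 -296.2] [36.8 39. ] 66.09 z [32.4 35.5 37.5]
[[486.6000061035156, -305.20001220703125], [522.2999877929688, -321.0], [537.2000122070312, -287.29998779296875], [501.5, -271.5]]
c12 [331. 272.] 218 [ 468.3 -373.9] [35.9 19.8] 65.31 z [33.  36.2 38.1]
[[451.8999938964844, -386.1000061035156], [469.79998779296875, -394.29998779296875], [484.79998779296875, -361.70001220703125], [466.8999938964844, -353.3999938964844]]
```

The crop confirms it: the stepped block at crop (320,360) is the rightmost of the three. Stop a, at crop (515,375), is the shallowest. The strip is about 13 mm short of the fence with a skew of about 0.9°. First I move above the open space at jig y=+45.

Call:
{"name": "servo_tool", "arguments": {
  "series": [
    [[-0.577,-0.654,0],[0,0,0.788],-1],
    [[-0.577,-0.654,0],[0,0,0.788],-1],
    [[-0.577,-0.654,0],[0,0,0.788],-1],
    [[-0.577,-0.654,0],[0,0,0.788],-1],
    [[-0.577,-0.654,0],[0,0,0.788],-1],
    [[-0.577,-0.654,0],[0,0,0.788],-1],
    [[-0.577,-0.654,0],[0,0,0.788],-1],
    [[-0.577,-0.654,0],[0,0,0.788],-1],
    [[-0.577,-0.654,0],[0,0,0.788],-1],
    [[-0.577,-0.654,0],[0,0,0.788],-1]
  ],
  "force": 60
}}

```text
clock: 1.1
tcp_pos: [401.7, 101.2, 404.8]
orientation: [[0.325, 0.946, 0.0], [0.946, -0.325, 0.0], [0.0, 0.0, -1.0]]
force: [1.8, 0.6, 0.1]
opening: -0.0
grip_force: 0.0
```

```bash
cat >> h.py <<'E'
from scipy.spatial.transform import Rotation as R
ex=np.array([.9205,-.3907,0]);ey=np.array([.3907,.9205,0]);O=np.array([549.2,-310.7,0])
def goal(pos,yaw):
    """pos: TCP world mm; yaw: tool y direction deg, tool down"""
    s=telemetry.state(); M=np.array(s['orientation']); a=np.radians(yaw)
    y=np.array([np.cos(a),np.sin(a),0]); z=np.array([0,0,-1.]); G=np.stack([np.cross(y,z),y,z],1)
    d=np.array(pos)-s['tcp_pos']
    print('clock',round(s['clock'],2),'tcp',np.round(s['tcp_pos'],1),'F',np.round(s['force'],1),'j',np.round(s['joint_positions'],0))
    print('d',np.round(M.T@d/1000,4),'w',np.round(R.from_matrix(M.T@G).as_rotvec()/2,4))
def jig(x,y,z): return O+x*ex+y*ey+np.array([0,0,z])
E
python3 -c "
from h import *
goal(jig(-50,45,330),-23)"
```

```text
clock 1.1 tcp [401.7 101.2 404.8] F [1.8 0.6 0.1] j [ 14.   1. 118.   0.  61.  33.]
d [-0.2933  0.2266  0.0748] w [ 0.0002 -0.0001  0.0353]
```

Call:
{"name": "servo_tool", "arguments": {
  "series": [
    [[-0.293,0.227,0.075],[0,0,0.035],-1],
    [[-0.293,0.227,0.075],[0,0,0.035],-1],
    [[-0.293,0.227,0.075],[0,0,0.035],-1],
    [[-0.293,0.227,0.075],[0,0,0.035],-1],
    [[-0.293,0.227,0.075],[0,0,0.035],-1],
    [[-0.293,0.227,0.075],[0,0,0.035],-1],
    [[-0.293,0.227,0.075],[0,0,0.035],-1],
    [[-0.293,0.227,0.075],[0,0,0.035],-1],
    [[-0.293,0.227,0.075],[0,0,0.035],-1],
    [[-0.293,0.227,0.075],[0,0,0.035],-1]
  ]
}}

```text
clock: 2.1
tcp_pos: [522.8, -247.1, 329.0]
orientation: [[0.386, 0.922, -0.002], [0.922, -0.386, 0.001], [0.0, -0.002, -1.0]]
force: [-0.4, -0.3, 0.1]
opening: -0.1
grip_force: 0.0
```

```bash
python3 -c "
from h import *
goal(jig(-50,45,190),-23)
p,d=cap('scene');c=cv2.resize(p[130:340,200:430],None,fx=3.4,fy=2.8,interpolation=cv2.INTER_CUBIC);cv2.imwrite('pics/pre.png',c[:,:,::-1])"
```

```text
clock 2.1 tcp [ 522.8 -247.1  329. ] F [-0.4 -0.3  0.1] j [-25.  21. 103.   0.  56.  -3.]
d [-0.0032 -0.0006  0.139 ] w [-0.0009 -0.0001  0.0025]
```

View pics/pre.png

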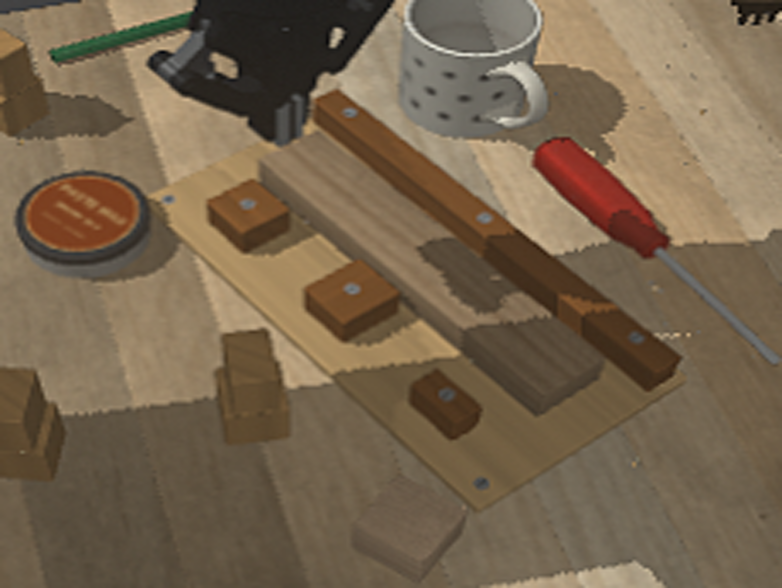

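The gripper is shut, tips at crop (285,130), above the open space between the two left blocks. The way down is clear, so I descend.

Call:
{"name": "servo_tool", "arguments": {
  "series": [
    [[-0.003,-0.001,0.04],[0,0,0.002],-1],
    [[-0.003,-0.001,0.08],[0,0,0.002],-1],
    [[-0.003,-0.001,0.11],[0,0,0.002],-1],
    [[-0.003,-0.001,0.13],[0,0,0.002],-1],
    [[-0.003,-0.001,0.139],[0,0,0.002],-1],
    [[-0.003,-0.001,0.139],[0,0,0.002],-1],
    [[-0.003,-0.001,0.139],[0,0,0.002],-1]
  ]
}}

```text
clock: 2.85
tcp_pos: [521.5, -249.0, 191.8]
orientation: [[0.388, 0.922, 0.001], [0.922, -0.388, -0.0], [-0.0, 0.001, -1.0]]
force: [-0.1, 0.4, 0.3]
opening: -0.0
grip_force: 0.0
```

```bash
python3 -c "
from h import *
goal(jig(-15,45,190),-23)"
```

```text
clock 2.85 tcp [ 521.5 -249.   191.8] F [-0.1  0.4  0.3] j [-26.  32. 107.   0.  40.  -3.]
d [-0.0011  0.0346  0.0018] w [0.0006 0.     0.0016]
```

Call:
{"name": "servo_tool", "arguments": {
  "series": [
    [[-0.001,0.008,0],[0,0,0.001],-1],
    [[-0.001,0.013,0],[0,0,0.001],-1],
    [[-0.001,0.017,0],[0,0,0.001],-1],
    [[-0.001,0.021,0],[0,0,0.001],-1],
    [[-0.001,0.024,0],[0,0,0.001],-1],
    [[-0.001,0.027,0],[0,0,0.001],-1],
    [[-0.001,0.03,0],[0,0,0.001],-1],
    [[-0.001,0.032,0],[0,0,0.001],-1],
    [[-0.001,0.032,0],[0,0,0.001],-1],
    [[-0.001,0.032,0],[0,0,0.001],-1]
  ]
}}

```text
clock: 3.85
tcp_pos: [550.3, -262.7, 190.7]
orientation: [[0.39, 0.921, 0.0], [0.921, -0.39, -0.0], [-0.0, 0.0, -1.0]]
force: [-1.0, 0.4, -0.6]
opening: -0.1
grip_force: 0.0
```

```bash
cat > strip.py <<'E'
from h import *
s=telemetry.state();print('F jig',np.round([s['force']@ex,s['force']@ey,s['force'][2]],1))
p,d=cap('scene');W=cloud('scene',d)
J=W-O; jx=J@ex; jy=J@ey; z=W[...,2]
m=(z>28)&(z<46)
for y0 in range(-130,130,20):
    k=m&(jy>y0)&(jy<y0+20)&(jx>-19)&(jx<80)&(z<42)
    # near strip edge, by top points; fence far edge
    v=jx[k]
    if v.size>10: print(y0+10, 'near',np.round(np.percentile(v,[1,3,5]),1),'gap hist',np.histogram(v,np.arange(30,60,3))[0])
E
python3 strip.py
```

```text
F jig [-1.1 -0.  -0.6]
-120 near [-10.   -9.5  -9.1] gap hist [13  7  0  0  2 29 17 17 18]
-100 near [-9.9 -9.4 -8.9] gap hist [17 13  0  0  0 23 17 16 15]
-80 near [-9.8 -9.  -8.8] gap hist [19 14  2  0  2 30 18 15 13]
-60 near [-9.9 -9.3 -8.9] gap hist [13 17  0  0  7 28 14 15 13]
-40 near [-9.1 -8.7 -8.1] gap hist [12 14  1  0  7 27 17 10 18]
-20 near [-8.6 -8.3 -7.9] gap hist [13 15  2  0  7 25 14 13 10]
0 near [-8.  -7.5 -6.6] gap hist [10 16  3  0  8 26 10 14 15]
20 near [-5.8 -5.6 -5.3] gap hist [15 14  9  0 12 20  9 15 14]
40 near [-17.9 -14.8  -8. ] gap hist [12 14 11  1 13 16 13 16 10]
60 near [33.1 34.8 36.3] gap hist [1 2 3 0 4 7 7 7 6]
```

Call:
{"name": "servo_tool", "arguments": {
  "series": [
    [[0,0.003,0],[0,0,0],-1],
    [[0,0.005,0],[0,0,0],-1],
    [[0,0.007,0],[0,0,0],-1],
    [[0,0.009,0],[0,0,0],-1],
    [[0,0.009,0],[0,0,0],-1]
  ]
}}

```text
clock: 4.4
tcp_pos: [557.3, -265.8, 190.4]
orientation: [[0.39, 0.921, -0.004], [0.921, -0.39, 0.002], [-0.0, -0.005, -1.0]]
force: [-8.7, 2.0, 6.8]
opening: 0.4
grip_force: 4.3
```

```bash
python3 strip.py
```

```text
F jig [-8.7 -1.6  6.8]
-120 near [0.9 1.5 1.8] gap hist [11 14 12 12 11 21 17 19 15]
-100 near [1.  1.2 1.7] gap hist [13 19 18 11 21  9 12 19 16]
-80 near [0.2 0.7 1.1] gap hist [15 15 16 13 16  8 16 16 14]
-60 near [-0.3  0.2  0.6] gap hist [14 17 13 15 12 11 15 15 14]
-40 near [-0.2  0.2  0.6] gap hist [17 12 16 13 14 12 14 14 15]
-20 near [-0.4 -0.1  0.2] gap hist [11 12 16 13 11 12 14 13 14]
0 near [-0.5  0.1  0.4] gap hist [15 15 13 14  9 13 11 10 17]
20 near [0.8 1.2 1.6] gap hist [10 14 11 16  9 11 12 13 12]
40 near [-17.7 -14.2 -11.6] gap hist [12 12 15 12 10 10 10 15 14]
60 near [39.8 40.1 41.2] gap hist [0 0 0 3 5 2 6 2 4]
```

Call:
{"name": "servo_tool", "arguments": {
  "series": [
    [[0,0.003,0],[0,0,0],-1],
    [[0,0.003,0],[0,0,0],-1],
    [[0,0.003,0],[0,0,0],-1],
    [[0,0.003,0],[0,0,0],-1],
    [[0,-0.02,0],[0,0,0],-1],
    [[0,-0.03,0],[0,0,0],-1],
    [[0,-0.03,-0.05],[0,0,0],-1],
    [[0,-0.03,-0.1],[0,0,0],-1],
    [[0,-0.03,-0.13],[0,0,0],-1],
    [[0,-0.03,-0.13],[0,0,0],-1]
  ]
}}

```text
clock: 5.45
tcp_pos: [532.8, -255.3, 325.9]
orientation: [[0.39, 0.921, 0.009], [0.921, -0.39, -0.004], [-0.0, 0.009, -1.0]]
force: [-0.6, 0.6, -1.2]
opening: -0.1
grip_force: 0.0
```

Run:
```python
from h import *
exec(open('strip.py').read())
k=(z>68)&(z<90)&(W[...,0]>390)&(W[...,0]<470)&(W[...,1]>-330)&(W[...,1]<-240)
print(cv2.minAreaRect(W[k][:,:2].astype(np.float32)))
goal([421.5,-287.9,330],-50.2)
```

```text
F jig [-0.8  0.3 -1.2]
-120 near [0.9 1.4 2.2] gap hist [14 11 13 13 12 22 19 17 16]
-100 near [1.  1.3 1.5] gap hist [15 18 14 17 14  9 17 14 18]
-80 near [0.2 0.5 1. ] gap hist [16 11 17 18 13 12 11 18 14]
-60 near [-0.3  0.1  0.4] gap hist [17 14 14 16  9 16 15 13 12]
-40 near [-0.7 -0.1  0.3] gap hist [16 16 13 13 14 10 12 15 16]
-20 near [-0.2  0.   0.4] gap hist [16 12 17 14 15  7 14 15 10]
0 near [-0.6 -0.2  0.1] gap hist [11 14 15 13 11 10 15 11 16]
20 near [0.6 1.3 1.7] gap hist [ 8 15 10 15 10 10 14 13 14]
40 near [1.  1.3 1.6] gap hist [13 15 11 14 10  9 13 14 11]
60 near [0.9 1.3 1.5] gap hist [13 12 13 10 14  6 12 13 15]
80 near [0.7 1.1 1.7] gap hist [14 12 10 14 10  7 13 13 11]
100 near [0.6 1.2 1.7] gap hist [10 10 14  9 14  7 10 12 10]
120 near [1.2 1.4 1.6] gap hist [ 1  0  1  7  4  3  8  9 10]
((420.94622802734375, -288.40234375), (37.1563720703125, 24.0596866607666), 39.14455032348633)
clock 5.5 tcp [ 531.9 -254.9  323.3] F [ 0.2  0.1 -0.7] j [-26.  22. 102.   0.  55.  -3.]
d [-0.0735 -0.0887 -0.0072] w [ 0.0028 -0.0006  0.2376]
```

Strip is flush and stays so after I backed off. Next I go above the spacer with the gripper open.

Call:
{"name": "servo_tool", "arguments": {
  "series": [
    [[-0.074,-0.089,-0.007],[0,0,0.239],1],
    [[-0.074,-0.089,-0.007],[0,0,0.239],1],
    [[-0.074,-0.089,-0.007],[0,0,0.239],1],
    [[-0.074,-0.089,-0.007],[0,0,0.239],1],
    [[-0.074,-0.089,-0.007],[0,0,0.239],1],
    [[-0.074,-0.089,-0.007],[0,0,0.239],1],
    [[-0.074,-0.089,-0.007],[0,0,0.239],1],
    [[-0.074,-0.089,-0.007],[0,0,0.239],1]
  ]
}}

```text
clock: 6.3
tcp_pos: [420.7, -287.6, 327.4]
orientation: [[0.769, 0.64, -0.0], [0.64, -0.769, 0.0], [-0.0, -0.0, -1.0]]
force: [0.4, -0.2, 0.0]
opening: 85.3
grip_force: 0.0
```

Run:
```python
from h import *
p,d=cap('scene');W=cloud('scene',d);z=W[...,2]
k=(z>68)&(z<90)&(W[...,0]>390)&(W[...,0]<470)&(W[...,1]>-330)&(W[...,1]<-240)
print(cv2.minAreaRect(W[k][:,:2].astype(np.float32)))
goal([421.2,-288.2,219],-50.5)
cv2.imwrite('pics/pregrasp.png',cv2.resize(p[130:340,180:410],None,fx=3.4,fy=2.8)[:,:,::-1])
```

```text
((421.123291015625, -288.28851318359375), (36.94017028808594, 23.95470428466797), 39.4651985168457)
clock 6.35 tcp [ 420.6 -287.6  327.5] F [0.8 0.4 0.3] j [-35.  15. 112.  -0.  53.  16.]
d [1.000e-04 8.000e-04 1.085e-01] w [-0.0001  0.      0.002 ]
```

View pics/pregrasp.png

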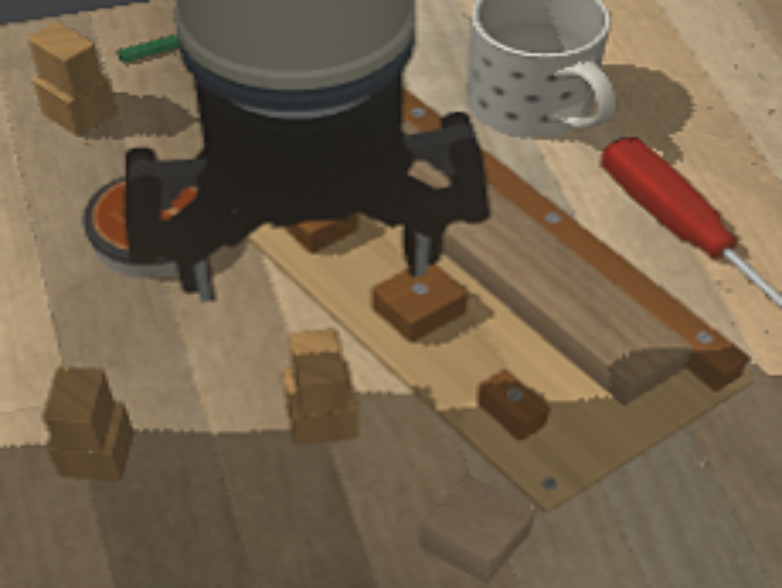

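The open gripper, fingers at crop (205,280) and (425,250), hangs above the chosen spacer at crop (320,385), and the strip is flush. I descend and grip.

Call:
{"name": "servo_tool", "arguments": {
  "series": [
    [[0,0.001,0.04],[0,0,0.002],1],
    [[0,0.001,0.075],[0,0,0.002],1],
    [[0,0.001,0.1],[0,0,0.002],1],
    [[0,0.001,0.109],[0,0,0.002],1],
    [[0,0.001,0.109],[0,0,0.002],1],
    [[0,0.001,0.109],[0,0,0.002],-1],
    [[0,0.001,0.109],[0,0,0.002],-1],
    [[0,0.001,0.109],[0,0,0.002],-1],
    [[0,0.001,0.109],[0,0,0.002],-1],
    [[0,0.001,0.109],[0,0,0.002],-1]
  ],
  "force": 60
}}

```text
clock: 7.35
tcp_pos: [420.9, -288.8, 219.5]
orientation: [[0.773, 0.635, 0.001], [0.635, -0.773, -0.001], [0.0, 0.001, -1.0]]
force: [-0.7, -0.1, 5.1]
opening: 23.5
grip_force: 58.8
```

Call:
{"name": "servo_tool", "arguments": {
  "series": [
    [[0,0,0],[0,0,0],-1],
    [[0,0,0],[0,0,0],-1],
    [[0,0,0],[0,0,0],-1],
    [[0,0,-0.03],[0,0,0],-1],
    [[0,0,-0.07],[0,0,0],-1],
    [[0,0,-0.1],[0,0,0],-1],
    [[0,0,-0.1],[0,0,0],-1]
  ]
}}

```text
clock: 8.05
tcp_pos: [421.9, -289.5, 322.8]
orientation: [[0.773, 0.635, 0.006], [0.635, -0.773, -0.004], [0.002, 0.007, -1.0]]
force: [0.2, -0.6, 0.3]
opening: 23.1
grip_force: 59.3
```

Run:
```python
from h import *
goal(jig(-21,-90,300),-23)
```

```text
clock 8.05 tcp [ 421.9 -289.5  322.8] F [ 0.2 -0.6  0.3] j [-35.  16. 112.  -0.  52.  16.]
d [-0.0046  0.1201  0.0237] w [ 3.700e-03 -1.000e-04 -2.408e-01]
```

Gripped and lifted. Moving above gap a.

Call:
{"name": "servo_tool", "arguments": {
  "series": [
    [[-0.005,0.04,0.005],[0.003,0,-0.1],-1],
    [[-0.005,0.08,0.015],[0.003,0,-0.2],-1],
    [[-0.005,0.11,0.023],[0.003,0,-0.241],-1],
    [[-0.005,0.12,0.023],[0.003,0,-0.241],-1],
    [[-0.005,0.12,0.023],[0.003,0,-0.241],-1],
    [[-0.005,0.12,0.023],[0.003,0,-0.241],-1],
    [[-0.005,0.12,0.023],[0.003,0,-0.241],-1],
    [[-0.005,0.12,0.023],[0.003,0,-0.241],-1]
  ]
}}

```text
clock: 8.85
tcp_pos: [492.6, -383.9, 295.8]
orientation: [[0.391, 0.921, -0.005], [0.921, -0.391, 0.004], [0.002, -0.006, -1.0]]
force: [-1.3, 0.1, -1.6]
opening: 23.2
grip_force: 59.3
```

Run:
```python
from h import *
goal(jig(-20.5,-90,300),-23)
p,d=cap('scene');W=cloud('scene',d)
J=W-O; jx=J@ex; jy=J@ey; z=W[...,2]
for a,b in((80,85),(85,90),(90,95),(95,105),(105,115),(115,119)):
    k=(z>a)&(z<b)&(jx>-70)&(jx<40)&(jy>-140)&(jy<-40)
    if k.sum(): print(a,k.sum(),'jx',np.round(np.percentile(jx[k],[1,99]),1),'jy',np.round(np.percentile(jy[k],[1,99]),1))
k=(z>78)&(z<118)&(jx>-70)&(jx<40)&(jy>-140)&(jy<-40)
q=np.stack([jx[k],jy[k]],1).astype(np.float32);print(cv2.minAreaRect(q), z[k].min())
k=(z>30)&(z<42)&(jx>-66)&(jx<-30)&(jy>-115)&(jy<-65);print('stop a',cv2.minAreaRect(np.stack([jx[k],jy[k]],1).astype(np.float32)))
cv2.imwrite('pics/over.png',cv2.resize(p[170:350,260:430],None,fx=3.4,fy=3.3)[:,:,::-1])
```

```text
clock 8.85 tcp [ 492.6 -383.9  295.8] F [-1.3  0.1 -1.6] j [-38.  27.  99.  -0.  55. -15.]
d [-0.0005  0.003  -0.0042] w [-0.003  -0.0008  0.    ]
80 45 jx [-44.8 -11.5] jy [-104.3  -70.3]
85 45 jx [-44.9 -14.6] jy [-104.   -69.2]
90 47 jx [-44.9 -11.9] jy [-104.6  -70.7]
95 83 jx [-45.1 -12.1] jy [-105.4  -70.6]
105 119 jx [-45.  -11.9] jy [-105.5  -70.4]
115 27 jx [-43.9 -11.7] jy [-105.4  -78.1]
((-35.59413146972656, -94.5182876586914), (25.136083602905273, 48.19758605957031), 42.915870666503906) 78.1761401438539
stop a ((-49.885948181152344, -89.83610534667969), (35.941795349121094, 19.460905075073242), 88.9751968383789)
```

View pics/over.png

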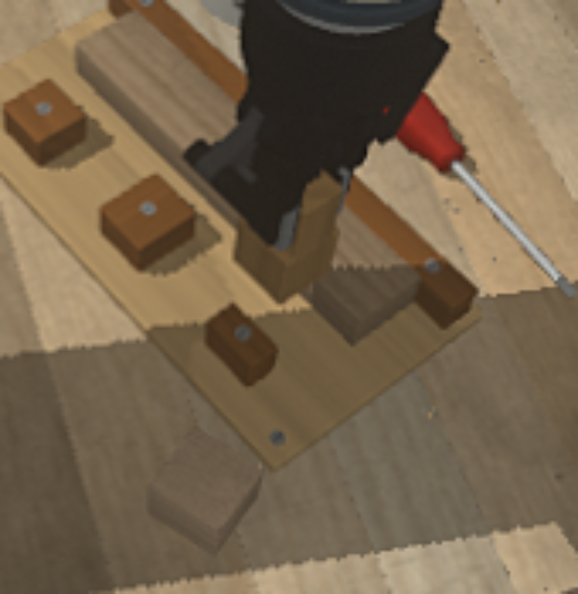

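The spacer hangs upright above gap a, body at crop (285,260); stop a is at crop (240,340). It reads several mm too near stop a, so I correct and remeasure after it settles.

Call:
{"name": "servo_tool", "arguments": {
  "series": [
    [[0,0.003,-0.002],[-0.002,0,0],-1],
    [[0,0.005,-0.002],[-0.003,0,0],-1],
    [[0,0.005,-0.002],[-0.003,0,0],-1],
    [[0,0.005,-0.002],[-0.003,0,0],-1],
    [[0,0.005,-0.002],[-0.003,0,0],-1]
  ]
}}

```text
clock: 9.4
tcp_pos: [497.6, -386.5, 297.6]
orientation: [[0.39, 0.921, 0.001], [0.921, -0.39, 0.001], [0.001, 0.0, -1.0]]
force: [-0.3, -0.3, -1.1]
opening: 23.5
grip_force: 59.3
```

```bash
cat > sp.py <<'E'
from h import *
goal(jig(-20.5,-90,300),-23)
for n in ('scene','scene','top'):
    p,d=cap(n);W=cloud(n,d)
    J=W-O; jx=J@ex; jy=J@ey; z=W[...,2]
    f=(z>80)&(z<112)&(jx>-70)&(jx<40)&(jy>-140)&(jy<-40)
    # near faces: -y face and -x face of the body
    a=f&(np.abs(jx-np.nanpercentile(jx[f],2))<2.5) if f.sum() else f
    if f.sum(): print(n,f.sum(),'-x face',np.round(np.median(jx[a]),1),'all jx',np.round(np.percentile(jx[f],[0.5,2,98,99.5]),1),'jy',np.round(np.percentile(jy[f],[1,99]),1))
    for zz in (80,90,100,110):
        b=a&(np.abs(z-zz)<5)
        if b.sum()>3: print('  z',zz,np.round(np.median(jx[b]),1),b.sum())
    k=(z>31)&(z<42)&(jx>-66)&(jx<-30)&(jy>-108)&(jy<-72)
    if k.sum(): print('  stop a jx',np.round(np.percentile(jx[k],[1,50,99]),1))
    k=(z>31)&(z<44)&(jx>-15)&(jx<20)&(jy>-125)&(jy<-30)
    if k.sum(): print('  strip near',np.round(np.percentile(jx[k],[1,3]),1))
E
python3 sp.py
```

```text
clock 9.4 tcp [ 497.6 -386.5  297.6] F [-0.3 -0.3 -1.1] j [-38.  27.  98.   0.  55. -15.]
d [-0.0001 -0.0026 -0.0024] w [ 0.     -0.0007  0.0002]
scene 287 -x face -37.2 all jx [-38.5 -38.2  -5.5  -4.4] jy [-105.8  -70.1]
  z 80 -36.7 21
  z 90 -37.2 49
  z 100 -37.3 58
  z 110 -37.0 37
  stop a jx [-59.5 -50.7 -40.6]
  strip near [0.  0.6]
scene 288 -x face -37.2 all jx [-38.4 -38.2  -5.7  -4.1] jy [-105.8  -70.8]
  z 80 -37.1 22
  z 90 -37.0 55
  z 100 -37.3 54
  z 110 -37.2 40
  stop a jx [-59.3 -50.6 -40.6]
  strip near [-0.4  0.3]
top 28 -x face -36.1 all jx [-36.8 -36.7 -14.2 -12.9] jy [-83. -68.]
  z 80 -36.0 4
  z 100 -36.3 7
  stop a jx [-58.9 -50.5 -40.2]
  strip near [0.9 1. ]
```

Spacer body spans about -37.2 to -3.5 and the gap is -40.6 to 0.3, so it is centred. Lowering.

Call:
{"name": "servo_tool", "arguments": {
  "series": [
    [[0,0,0.02],[0,0,0],-1],
    [[0,0,0.035],[0,0,0],-1],
    [[0,0,0.045],[0,0,0],-1],
    [[0,0,0.052],[0,0,0],-1],
    [[0,0,0.058],[0,0,0],-1],
    [[0,0,0.06],[0,0,0],-1],
    [[0,0,0.06],[0,0,0],-1]
  ]
}}

```text
clock: 10.25
tcp_pos: [497.7, -386.5, 237.6]
orientation: [[0.39, 0.921, 0.001], [0.921, -0.39, 0.001], [0.001, 0.0, -1.0]]
force: [0.4, -0.2, -1.1]
opening: 23.2
grip_force: 59.4
```

Call:
{"name": "servo_tool", "arguments": {
  "series": [
    [[0,0,0.003],[0,0,0],-1],
    [[0,0,0.005],[0,0,0],-1],
    [[0,0,0.007],[0,0,0],-1],
    [[0,0,0.0075],[0,0,0],-1],
    [[0,0,0.0075],[0,0,0],-1]
  ]
}}

```text
clock: 10.75
tcp_pos: [497.6, -386.4, 230.1]
orientation: [[0.39, 0.921, 0.001], [0.921, -0.39, 0.001], [0.001, 0.0, -1.0]]
force: [0.2, 0.4, -1.4]
opening: 23.0
grip_force: 59.4
```

Call:
{"name": "servo_tool", "arguments": {
  "series": [
    [[0,0,0.0005],[0,0,0],-1],
    [[0,0,0.001],[0,0,0],-1],
    [[0,0,0.0015],[0,0,0],-1],
    [[0,0,0.0015],[0,0,0],-1],
    [[0,0,0.0015],[0,0,0],-1]
  ]
}}

```text
clock: 11.25
tcp_pos: [497.8, -386.5, 229.5]
orientation: [[0.39, 0.921, 0.001], [0.921, -0.39, 0.001], [0.001, 0.001, -1.0]]
force: [-1.9, 1.7, 7.1]
opening: 23.7
grip_force: 60.6
```

Touched down on the base. Pressing towards the fence.

Call:
{"name": "servo_tool", "arguments": {
  "series": [
    [[0,0.001,-0.001],[0,0,0],-1],
    [[0,0.002,-0.001],[0,0,0],-1],
    [[0,0.003,-0.001],[0,0,0],-1],
    [[0,0.004,-0.001],[0,0,0],-1],
    [[0,0.005,-0.001],[0,0,0],-1],
    [[0,0.005,-0.001],[0,0,0],-1]
  ]
}}

```text
clock: 11.85
tcp_pos: [501.5, -388.1, 229.5]
orientation: [[0.39, 0.921, -0.002], [0.921, -0.39, 0.003], [0.002, -0.003, -1.0]]
force: [-5.8, 1.7, 5.2]
opening: 23.4
grip_force: 60.2
```

Call:
{"name": "servo_tool", "arguments": {
  "series": [
    [[0,0.001,0],[0,0,0],-1],
    [[0,0.002,0],[0,0,0],-1],
    [[0,0.002,0],[0,0,0],-1],
    [[0,0.002,0],[0,0,0],-1],
    [[0,0.002,0],[0,0,0],-1],
    [[0,0.002,0],[0,0,0],-1]
  ]
}}

```text
clock: 12.45
tcp_pos: [502.2, -388.4, 229.6]
orientation: [[0.39, 0.921, -0.005], [0.921, -0.39, 0.004], [0.002, -0.006, -1.0]]
force: [-13.1, 3.6, 11.1]
opening: 23.4
grip_force: 61.3
```

```bash
python3 strip.py
python3 - <<'E'
from h import *
s=telemetry.state();print(s['force'],s['orientation'][:,2],s['tcp_pos'])
p=np.load('last_scene.npz') if 0 else None
p,d=cap('scene');cv2.imwrite('pics/fin.png',cv2.resize(p[170:350,260:430],None,fx=3.4,fy=3.3)[:,:,::-1])
E
```

```text
F jig [-13.5  -1.8  11.1]
-120 near [1.2 1.7 2.3] gap hist [14 13 12 12 12 23 14 15 19]
-100 near [-15.8 -11.3  -5.7] gap hist [20 13 16 16 16  9 18 14 17]
-80 near [22.6 25.6 27.5] gap hist [ 6  9  4  9  7  7 12 11 10]
-20 near [-1.  -0.7 -0.5] gap hist [0 0 0 0 0 0 0 0 0]
0 near [-0.8 -0.3  0.1] gap hist [8 2 1 0 0 0 0 0 0]
20 near [0.8 1.2 1.4] gap hist [ 8 17 10 10  9  3  6  4  1]
40 near [1.  1.4 1.6] gap hist [14 13 12 13 11  8 13 13 12]
60 near [1.  1.3 1.5] gap hist [11 12 13  9 13 10 10 13 10]
80 near [0.5 0.8 1.1] gap hist [14  9 16 10 13  9 10 11 15]
100 near [0.6 0.9 1.1] gap hist [13 12  8 13 14  7 10 11 14]
120 near [1.1 1.4 3.6] gap hist [ 4  3  3  5  4 12 11 12 11]
[-12.34497571   4.20952769  12.15006102] [-0.00487398  0.00410652 -0.99997969] [ 502.19473967 -388.43839381  229.59369945]
```

View pics/fin.png

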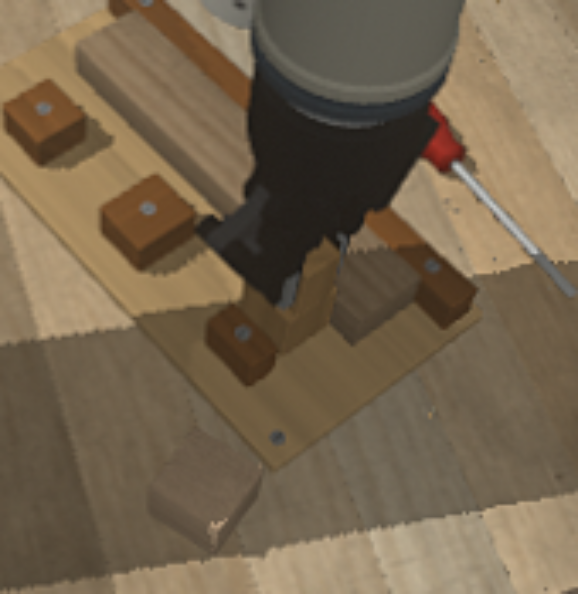

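The spacer stands in gap a on the base at crop (290,300). The strip is flush and the push is about 13 N. Handing in.

```bash
python3 -c "
from bench import ticket
print(ticket.close_job())"
```

```text
the job is handed in; nothing more can be done
None
```

The job is handed in, but no verdict came back: the strip is flush on the fence and the spacer stands upright on the base in the gap before stop a, still gripped and pressing at about 13 N.

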